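# Comb the brass bars into rows on the key cutter's bench

## Task

Two brass bars lie askew in the blue tray. Take the red-handled rake, set its tines down into the tray with one bar in each outer gap, and comb to and fro along the tray's length until both bars lie parallel to the white middle line, in two rows, one on each side of it. Keep the fingers off the bars, then stand the rake upright on the bench clear of the tray and let go.

Things in the scene. Friction and masses are not known exactly. Their poses are not given: they have to be found in the camera images.
- tray: fixed low blue tray, open on top, 256 mm long (its x axis, the direction of the rows) x 204 mm wide (y), walls 4 mm thick and 16 mm high, floor 4 mm thick with a white line along its middle (x axis). Origin: centre of its underside, on the bench (z = 0). It is turned by up to 20 degrees.
- rake_grip (a point): rake on its tine tips; point: centre of red handle (22 mm in x, 44 in y), 78 mm above tips; handle spans 42-106 mm up (z). Below: bar 136 mm along y, 18 in x, 30-42 mm up. One row of 6 mm tines at y = -60, -30, 30, 60 mm; at y = 0 a foot 64 mm (x) x 12. Outer gaps: centre y = +-45, 24 mm wide, one bar fits each. Comb along x, tips 2-4 mm off tray floor. Near it an unneeded black scraper. 350 g.
- bar_a_mid (a point): first brass bar, 10 x 10 x 150 mm, about 120 g, loose and flat in the tray. This point is its centre, 5 mm above the tray's floor; x axis along the bar. Starts 17 to 25 degrees askew of the tray's x axis; the two lean opposite ways, centres about 45 mm either side of the tray's middle. It slides when a tine pushes its side.
- bar_b_mid (a point): second brass bar, 10 x 10 x 150 mm, about 120 g, loose and flat in the tray. This point is its centre, 5 mm above the tray's floor; x axis along the bar. Starts 17 to 25 degrees askew of the tray's x axis; the two lean opposite ways, centres about 45 mm either side of the tray's middle. It slides when a tine pushes its side.

How it is judged:
By the outcome, as a careful person would: the job done as asked, in the order asked, and still so for the second after the job is handed in, with the robot touching nothing.
It also fails if it takes over 58 s, if anything falls off the work surface, if the arm or the gripper's body presses on something with over 40 N, if the wrist force passes 120 N, or if a joint passes its speed limit or range.

## Robot

A 6-joint arm with a two-finger parallel gripper is mounted at the origin on the work surface. World frame = base frame: x ahead of the robot, y to its left, z up, the work surface at z = 0. Lengths are in mm, angles in rad, forces in N, time in s.
With the tool pointing down it reaches from about 350 to 875 mm from the base axis. Payload 4.2 kg.
Tool frame: the origin (TCP) lies at the very end of the fingers, on their centre line; the grasp point (between the pads) lies 19 mm behind it; y points along the fingers, z is the direction in which the jaws open and shut, and the axes are right-handed (so a half turn about y gives the same grasp; the last joint's range is limited). The gripper opens to 85 mm and grips with 20 to 120 N. Pads are 22 mm wide; open, the fingers measure 114 mm over their backs; the gripper's body (76 mm by 85 mm) begins 54 mm behind the grasp point. The pads swing forward as they close: fully open they stand 13 mm farther back than shut.
Start: joints at [1.387, 0.385, 0.008, 0, -1.194, -0.259], TCP at [267.761, 564.715, 231.312] pointing down, gripper open.
Joint ranges: [-3.14, 3.14], [-1.21, 2.06], [-1.07, 1.41], [-3.16, 2.05], [-2.99, -0.16], [-3.1, 3.1]. Speed limits (rad/s): [2.79, 2.79, 3.14, 3.14, 3.14, 3.14].

## Interface

Orientations are given as a unit quaternion [x, y, z, w].
In Python, from bench import arm gives the robot as it stands.
- The arm moves only by the shell command python3 -m creep 'ROWS'. ROWS is JSON, a list of rows, each an object with "delta_pos": the shift along the tool's x, y, z in mm, a list of three; "rot": the turn, a rotation vector about the tool's x, y, z in rad, a list of three; "jaw": the finger opening in mm, from 0 to 85.4. A call has exactly 10 rows; each row shifts and turns the commanded pose from where the row before left it, along the tool's axes as they then stand; what a row does not reach is not made up. A row lasts 1/12 s, in which the tool goes at most 41.7 mm and 7.16 degrees, less where a joint would pass 70% of its speed; a pose out of reach is approached as far as the arm can. A call is refused whole if a number of a shift passes 41.7 or a number of a turn 0.125, either way. A call with a gripper value outside its range is refused whole. The fingers move at their own pace and stop on an object; the grip force is fixed at half the most. Time passes only in rows, so rows that do not move let the fingers close, or fill a call up. It gives the time, the measured TCP pose, the force and the opening at its end, in the units of the state.
- arm.read_state(): the state, without advancing time (a new reading comes with each control period).
- arm.get_image(name): name is "scene" or "side" or "wrist"; returns the picture (480x640x3 uint8, red, green, blue); there is no depth.
- arm.calibration(name): a dict with "intrinsics" (3x3 intrinsics, pixels), "R" (3x3) and "t" (3): a world point X has camera coordinates R X + t. Camera axes: x right, y down, z forward; pixel columns grow to the right and rows downward; lengths in mm; the calibration is good to about 2 mm. A picture is of the moment at which its call begins: read the wrist's pose just before it. calibration takes no time and is no camera call; for the wrist camera it gives the pose at the moment of the call.
- arm.job_done(): hands the job in, once; it reports no verdict.
Trained networks look in the newest picture that a camera, given by its name, has taken for a name from the list of things; names that differ only in an ending like _2 or _b are one class to them, and where a whole thing is asked for, a point or a joint stands for the part that bears it (a point fixed in the world has none). Each returns a list of dicts, best first, with "p" (0 to 1); they miss things now and then, are a little off and sometimes report something else, mostly with a low value. They report only what shows in the picture. A call takes as long as a camera call.
- arm.find_in(camera, target): "location" ([column, row] in pixels, amid what is visible of it).
- arm.masks_of(camera, target): "pixels" (480x640 bool, what is visible of it) and "location" ([column, row] in pixels, amid what is visible of it).
The state is a dict: "clock": time; "joints": joint angles; "joint_vel": joint speeds; "joint_efforts": joint torques, N m; "position": TCP position; "ee_rot": TCP orientation; "contact_force": force on the tool from outside, world axes, zero at the start; "wrist_torque": the same for the moment, N m; "gripper_width": finger opening in mm.
Only numpy, scipy, OpenCV 4.12 (cv2) and the standard library are available. Lean on these libraries where they do the work, as an engineer would, in place of code of your own. Each camera call takes 0.05 s, during which the arm holds its last target. There are 200 camera calls.

## Working session

There is one attempt and no reset: what is moved stays moved. The work goes in short steps, Python scripts to look and compute and a shell command to move; the robot and the scene stay as the last step left them, time stands still between calls to the robot, and variables do not carry over. Pictures are saved under pics/ and viewed, about 8 in all and at most 12, crops included, and the job is handed in when it is done.

```bash
mkdir -p pics; cat > h.py <<'E'
import numpy as np, cv2
from bench import arm
from scipy.spatial.transform import Rotation as Ro
def snap(c,f=None):
    im=arm.get_image(c)
    if f: cv2.imwrite('pics/'+f,im[:,:,::-1])
    return im
def ray(c,px,z):
    k=arm.calibration(c);K=np.array(k['intrinsics']);R=np.array(k['R']);t=np.array(k['t'])
    d=R.T@np.linalg.inv(K)@np.array([px[0],px[1],1.]);o=-R.T@t
    return o+d*(z-o[2])/d[2]
def proj(c,X):
    k=arm.calibration(c);p=np.array(k['intrinsics'])@(np.array(k['R'])@np.array(X)+np.array(k['t']));return p[:2]/p[2]
E
ls; python3 - <<'E'
from h import *
s=arm.read_state();print(s['clock'],s['position'],s['ee_rot'],Ro.from_quat(s['ee_rot']).as_matrix().round(3))
a=snap('scene');b=snap('side')
cv2.imwrite('pics/scene.png',a[:,:,::-1]);cv2.imwrite('pics/side.png',b[:,:,::-1])
for c in('scene','side'):
  for n in('tray','rake_grip','bar_a_mid'):
    for r in arm.masks_of(c,n)[:3]:
      ys,xs=np.nonzero(r['pixels']);print(c,n,round(r['p'],2),np.round(r['location']),xs.min(),xs.max(),ys.min(),ys.max(),cv2.minAreaRect(np.c_[xs,ys].astype(np.float32)))
E
```

```text
h.py
pics
0.0 [267.52521644 564.18652131 230.20908662] [-0.15520339 -0.68906679  0.69059402  0.15549522] [[-0.903 -0.001 -0.429]
 [ 0.429 -0.002 -0.903]
 [-0.    -1.     0.002]]
scene tray 0.8 [201. 304.] 127 288 219 384 ((194.71884155273438, 299.66448974609375), (140.6536407470703, 165.2203826904297), 78.11134338378906)
scene rake_grip 0.84 [490. 303.] 436 542 262 340 ((487.6358642578125, 308.46209716796875), (85.0966796875, 90.01690673828125), 58.4652099609375)
scene bar_a_mid 0.71 [170. 296.] 145 196 263 331 ((170.5257110595703, 296.98138427734375), (81.02153778076172, 9.348028182983398), 54.039485931396484)
side tray 0.85 [339. 381.] 232 472 298 466 ((352.5801086425781, 370.24835205078125), (138.67315673828125, 212.10821533203125), 72.12130737304688)
side rake_grip 0.96 [345. 205.] 327 359 171 238 ((340.99127197265625, 204.4344940185547), (65.7514419555664, 31.85145378112793), 82.40535736083984)
side bar_a_mid 0.65 [353. 397.] 313 398 361 432 ((355.65875244140625, 396.0665283203125), (12.02011775970459, 107.11111450195312), 51.78897476196289)
```

View pics/scene.png

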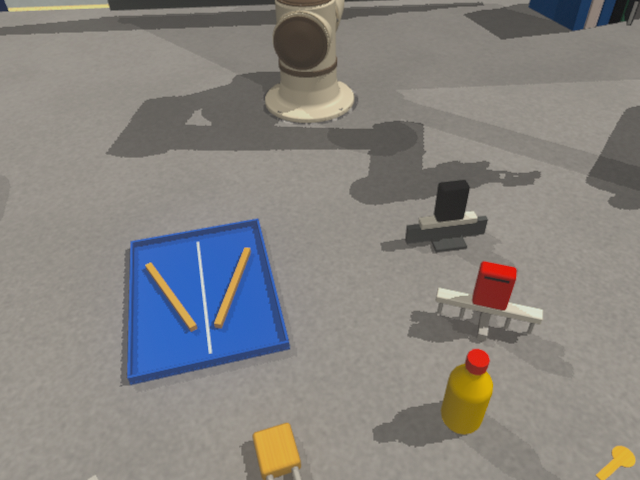

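View pics/side.png

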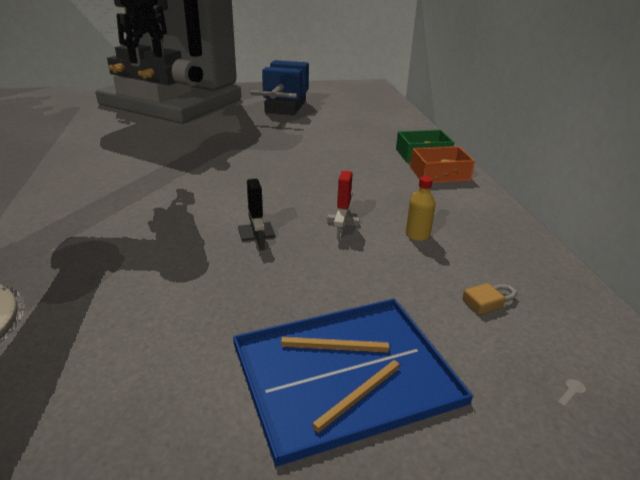

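Scene: the tray is at left with its white line from (198,242) to (210,352) and one bar on each side. The rake stands on its tips at (490,300), with the scraper at (450,215). Side view agrees. Next I turn these into world coordinates.

```bash
python3 - <<'E'
from h import *
for c in('scene','side'):
  im=snap(c);hsv=cv2.cvtColor(im,cv2.COLOR_RGB2HSV)
  print(c,'cam',-np.array(arm.calibration(c)['R']).T@np.array(arm.calibration(c)['t']))
  m=max(arm.masks_of(c,'tray'),key=lambda r:r['p'])['pixels'].astype(np.uint8)
  hull=cv2.convexHull(cv2.findContours(m,0,2)[0][0]) if 0 else cv2.convexHull(np.argwhere(m)[:,::-1].astype(np.int32))
  hm=cv2.fillConvexPoly(np.zeros_like(m),hull,1)
  blue=hm
  bars=((hsv[...,0]>8)&(hsv[...,0]<28)&(hsv[...,1]>120)&(hsv[...,2]>90)&(hm>0)).astype(np.uint8)
  wh=((hsv[...,1]<110)&(hsv[...,2]>120)&(cv2.erode(hm,np.ones((15,15)))>0)).astype(np.uint8)
  for nm,mm,z in(('bar',bars,9),('line',wh,4)):
    n,l,st,ce=cv2.connectedComponentsWithStats(mm)
    for i in range(1,n):
      if st[i,4]<60: continue
      ys,xs=np.nonzero(l==i);w=np.array([ray(c,p,z)[:2] for p in np.c_[xs,ys]])
      r=cv2.minAreaRect(w.astype(np.float32));ct=w.mean(0);v=np.linalg.svd(w-ct,full_matrices=False)[2][0]
      pr=(w-ct)@v;a=np.degrees(np.arctan2(v[1],v[0]))
      print(nm,st[i,4],'mid',np.round(r[0],1),np.round(r[1],1),'svd ang',round((a+90)%180-90,1),'ends',np.round(ct+v*pr.min()),np.round(ct+v*pr.max()))
  ap=cv2.approxPolyDP(hull,6,True)[:,0];print('tray',[ (tuple(p),ray(c,p,16)[:2].round()) for p in ap])
  red=(((hsv[...,0]<6)|(hsv[...,0]>174))&(hsv[...,1]>150)&(hsv[...,2]>80)).astype(np.uint8)
  n,l,st,ce=cv2.connectedComponentsWithStats(red)
  for i in range(1,n):
    if st[i,4]>80: print('red',st[i],ce[i],ray(c,ce[i],78).round(1))
  # rake stuff
  for r in arm.masks_of(c,'rake_grip')[:1]:
    mm=r['pixels'].astype(np.uint8);h2=cv2.convexHull(np.argwhere(mm)[:,::-1].astype(np.int32))
    print('rake hull',cv2.approxPolyDP(h2,3,True)[:,0].tolist())
  if c=='scene':
    cv2.imwrite('pics/rk.png',cv2.resize(im[160:350,390:560,::-1],None,fx=4,fy=3.1,interpolation=cv2.INTER_CUBIC)[:600])
E
```

```text
scene cam [1087.03519737  -10.41175517  582.12285065]
bar 570 mid [ 556.6 -128.2] [ 10.9 150.7] svd ang -12.7 ends [ 483. -112.] [ 630. -145.]
bar 506 mid [ 569.7 -219.8] [152.6   9.2] svd ang 34.0 ends [ 507. -263.] [ 633. -177.]
line 400 mid [ 564.7 -172.3] [221.7   4.9] svd ang 11.3 ends [ 456. -194.] [ 673. -151.]
line 79 mid [ 560.2 -218.4] [153.7  11.1] svd ang 35.3 ends [ 498. -263.] [ 623. -174.]
tray [((np.int32(289), np.int32(348)), array([681., -47.])), ((np.int32(130), np.int32(384)), array([ 720., -241.])), ((np.int32(130), np.int32(243)), array([ 465., -296.])), ((np.int32(256), np.int32(219)), array([ 423., -100.]))]
red [ 473  262   44   48 1505] [494.01594684 285.21528239] [648.4 216.8  78. ]
red [466 349  24  25 469] [476.99360341 361.07036247] [757.8 165.6  78. ]
rake hull [[542, 315], [530, 333], [481, 341], [438, 312], [436, 294], [481, 262], [514, 268]]
side cam [ 439.69278196 -633.53302319  506.57654433]
bar 816 mid [ 561.5 -125.5] [ 15.8 149.5] svd ang -12.4 ends [ 489. -109.] [ 634. -141.]
bar 720 mid [ 574.7 -213.4] [150.2   9.6] svd ang 34.1 ends [ 637. -171.] [ 513. -255.]
line 586 mid [ 566.9 -169.4] [221.8   6.4] svd ang 11.4 ends [ 676. -148.] [ 458. -191.]
tray [((np.int32(472), np.int32(399)), array([ 708., -251.])), ((np.int32(275), np.int32(465)), array([ 461., -304.])), ((np.int32(233), np.int32(337)), array([422., -99.])), ((np.int32(393), np.int32(299)), array([669., -48.]))]
red [338 171  14  38 387] [343.5374677 188.9870801] [643.8 215.   78. ]
red [420 176  13  12 115] [425.44347826 181.13043478] [813.3 229.1  78. ]
rake hull [[337, 238], [327, 216], [341, 172], [349, 171], [359, 223]]
```

View pics/rk.png

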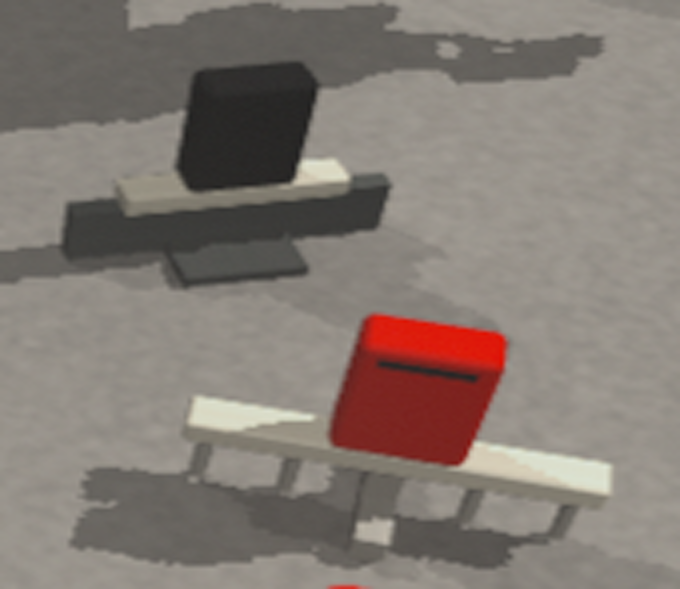

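The crop shows the red handle with a black stripe, standing on the beige bar with its tines, and nothing is crowding it. The tray's centre is about (566,-171) with yaw 11.35°. The bars are at about -24° and +23° to it, which matches the brief. The rake is near (645,216). I'll fly above it and look through the wrist camera.

```bash
python3 -m creep '[{"delta_pos":[-35,-5,10.8],"rot":[0,0,0],"jaw":85},{"delta_pos":[-35,-5,10.8],"rot":[0,0,0],"jaw":85},{"delta_pos":[-35,-5,10.8],"rot":[0,0,0],"jaw":85},{"delta_pos":[-35,-5,10.8],"rot":[0,0,0],"jaw":85},{"delta_pos":[-35,-5,10.8],"rot":[0,0,0],"jaw":85},{"delta_pos":[-35,-5,10.8],"rot":[0,0,0],"jaw":85},{"delta_pos":[-35,-5,10.8],"rot":[0,0,0],"jaw":85},{"delta_pos":[-35,-5,10.8],"rot":[0,0,0],"jaw":85},{"delta_pos":[-35,-5,10.8],"rot":[0,0,0],"jaw":85},{"delta_pos":[-35,-5,10.8],"rot":[0,0,0],"jaw":85}]'
python3 -m creep '[{"delta_pos":[-35,-5,10.8],"rot":[0,0,0],"jaw":85},{"delta_pos":[-35,-5,10.8],"rot":[0,0,0],"jaw":85},{"delta_pos":[-35,-5,10.8],"rot":[0,0,0],"jaw":85},{"delta_pos":[0,0,0],"rot":[0,0.12,0],"jaw":85},{"delta_pos":[0,0,0],"rot":[0,0.12,0],"jaw":85},{"delta_pos":[0,0,0],"rot":[0,0.12,0],"jaw":85},{"delta_pos":[0,0,0],"rot":[0,0.12,0],"jaw":85},{"delta_pos":[0,0,0],"rot":[0,0.12,0],"jaw":85},{"delta_pos":[0,0,0],"rot":[0,0.12,0],"jaw":85},{"delta_pos":[0,0,0],"rot":[0,0.12,0],"jaw":85}]'
python3 - <<'E'
from h import *
s=arm.read_state();M=Ro.from_quat(s['ee_rot']).as_matrix()
print(s['position'],'zyaw',np.degrees(np.arctan2(M[1,2],M[0,2])),s['joints'],s['contact_force'])
k=arm.calibration('wrist');print('cam',-np.array(k['R']).T@np.array(k['t']))
snap('wrist','w1.png')
for r in arm.masks_of('wrist','rake_grip')[:2]:
  h=cv2.convexHull(np.argwhere(r['pixels'])[:,::-1].astype(np.int32));print(r['p'],cv2.approxPolyDP(h,4,True)[:,0].tolist())
print(proj('wrist',[646,216,78]))
E
```

```text
clock: 1.53
position: [538.8, 315.7, 281.8]
ee_rot: [0.155, 0.69, -0.69, -0.155]
contact_force: [0.7, 0.9, -0.1]
gripper_width: 85.1
clock: 2.37
position: [618.7, 242.9, 296.2]
ee_rot: [-0.425, -0.565, 0.565, 0.425]
contact_force: [-0.9, -0.6, 0.6]
gripper_width: 84.8
[618.70316375 242.8606125  296.23013047] zyaw -163.84297529691833 [ 6.16828045e-01  4.22163890e-01  2.26596784e-01 -5.60573183e-05
 -1.37538854e+00 -3.34823877e-01] [-0.88650885 -0.57866196  0.55333249]
cam [639.31851292 173.30567999 438.6228833 ]
0.73 [[344, 100], [353, 111], [333, 174], [275, 218], [262, 213], [283, 138]]
[304.56801008 164.75365111]
```

View pics/w1.png

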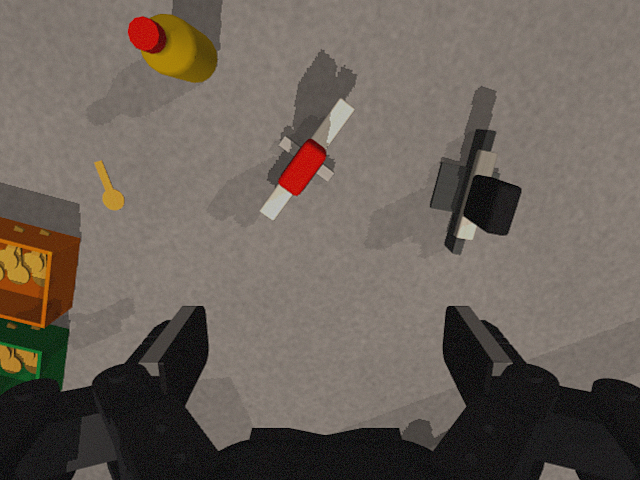

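Wrist view: the rake's red handle is at (303,167), its bar runs from (268,213) to (345,105), and the scraper is well off to the right at (480,195). Now I measure the yaw and centre.

```bash
cat > rk.py <<'E'
from h import *
im=snap('wrist');hsv=cv2.cvtColor(im,cv2.COLOR_RGB2HSV)
red=(((hsv[...,0]<6)|(hsv[...,0]>174))&(hsv[...,1]>150)&(hsv[...,2]>60)).astype(np.uint8)
n,l,st,ce=cv2.connectedComponentsWithStats(red)
m=max(arm.masks_of('wrist','rake_grip'),key=lambda r:r['p'])['pixels']
i=max(range(1,n),key=lambda i:(m&(l==i)).sum())
rr=l==i
for thr in (60,150,190):
  q=np.argwhere(rr&(hsv[...,2]>thr))[:,::-1]
  if len(q)<30: continue
  w=np.array([ray('wrist',p,106)[:2] for p in q]);print('red',thr,cv2.minAreaRect(w.astype(np.float32)))
box=cv2.dilate(m.astype(np.uint8),np.ones((9,9)))>0
wb=((hsv[...,1]<60)&(hsv[...,2]>165)&box).astype(np.uint8)
w=np.array([ray('wrist',p,42)[:2] for p in np.argwhere(wb)[:,::-1]])
w=w[np.linalg.norm(w-np.median(w,0),axis=1)<90]
r=cv2.minAreaRect(w.astype(np.float32));ct=w.mean(0);v=np.linalg.svd(w-ct,full_matrices=False)[2][0]
print('bar',len(w),r,'svd',ct,np.degrees(np.arctan2(v[1],v[0])),cv2.boxPoints(r).round().tolist())
s=arm.read_state();M=Ro.from_quat(s['ee_rot']).as_matrix();print(s['clock'],s['position'].round(1),np.degrees(np.arctan2(M[1,2],M[0,2])))
E
python3 rk.py
```

```text
red 60 ((646.5675659179688, 215.10009765625), (45.54996871948242, 21.480573654174805), 69.42176818847656)
red 150 ((646.9712524414062, 217.15728759765625), (41.409942626953125, 19.80670928955078), 69.40281677246094)Traceback (most recent call last):
  File "rk.py", line 11, in <module>
    w=np.array([ray('wrist',p,106)[:2] for p in q]);print('red',thr,cv2.minAreaRect(w.astype(np.float32)))
                ~~~^^^^^^^^^^^^^^^
  File "h.py", line 9, in ray
    k=arm.calibration(c);K=np.array(k['intrinsics']);R=np.array(k['R']);t=np.array(k['t'])
ValueError: time passes only in moves, steps and waits
```

```bash
python3 - <<'E'
import re
s=open('h.py').read()
s=s.replace("def ray(c,px,z):\n    k=arm.calibration(c)","_c={}\ndef cal(c):\n    if c not in _c: _c[c]=arm.calibration(c)\n    return _c[c]\ndef ray(c,px,z):\n    k=cal(c)").replace("    k=arm.calibration(c);p=","    k=cal(c);p=")
open('h.py','w').write(s)
E
python3 -m creep '[{"delta_pos":[0,0,0],"rot":[0,0.107,0],"jaw":85},{"delta_pos":[0,0,0],"rot":[0,0.107,0],"jaw":85},{"delta_pos":[0,0,0],"rot":[0,0.107,0],"jaw":85},{"delta_pos":[0,0,0],"rot":[0,0.107,0],"jaw":85},{"delta_pos":[0,0,0],"rot":[0,0.107,0],"jaw":85},{"delta_pos":[0,0,0],"rot":[0,0.107,0],"jaw":85},{"delta_pos":[-8,30,-18],"rot":[0,0,0],"jaw":85},{"delta_pos":[-7.4,30,-17.5],"rot":[0,0,0],"jaw":85},{"delta_pos":[0,30,0],"rot":[0,0,0],"jaw":85},{"delta_pos":[0,0,0],"rot":[0,0,0],"jaw":85}]'; python3 rk.py
```

```text
clock: 3.4
position: [643.4, 214.1, 198.4]
ee_rot: [-0.579, -0.399, 0.409, 0.582]
contact_force: [-1.2, -0.6, -2.1]
gripper_width: 85.0
red 60 ((650.0050659179688, 215.30592346191406), (53.925697326660156, 21.821693420410156), 68.94003295898438)
red 150 ((651.7905883789062, 220.96002197265625), (42.06707000732422, 20.02425193786621), 69.0201644897461)
red 190 ((651.656982421875, 221.65794372558594), (39.23573303222656, 17.39913558959961), 69.80045318603516)
bar 1405 ((650.1136474609375, 214.1300811767578), (120.09131622314453, 57.3024787902832), 50.01704025268555) svd [639.15339618 193.21045063] 71.44745625979529 [[590.0, 187.0], [633.0, 150.0], [711.0, 242.0], [667.0, 279.0]]
3.5 [646.6 215.9 205.9] 159.81068742617123
```

```bash
python3 rk.py
```

```text
red 60 ((647.0174560546875, 213.8426971435547), (52.727195739746094, 21.40288543701172), 69.18230438232422)
red 150 ((648.675537109375, 219.2324981689453), (41.45053482055664, 19.586584091186523), 69.2638168334961)
red 190 ((648.3741455078125, 219.93673706054688), (38.66750717163086, 16.824974060058594), 69.38614654541016)
bar 1441 ((647.6759033203125, 213.99290466308594), (122.36150360107422, 56.98597717285156), 50.575931549072266) svd [638.66051924 198.29306051] 70.00457443147813 [[587.0, 185.0], [631.0, 149.0], [709.0, 243.0], [665.0, 279.0]]
3.6 [647.8 216.9 209.1] 159.82078641011708
```

```bash
python3 -m creep '[{"delta_pos":[1.5,25,0],"rot":[0,0.009,0],"jaw":60},{"delta_pos":[0,25,0],"rot":[0,0,0],"jaw":60},{"delta_pos":[0,25,0],"rot":[0,0,0],"jaw":60},{"delta_pos":[0,20,0],"rot":[0,0,0],"jaw":60},{"delta_pos":[0,20,0],"rot":[0,0,0],"jaw":60},{"delta_pos":[0,15,0],"rot":[0,0,0],"jaw":60},{"delta_pos":[0,15,0],"rot":[0,0,0],"jaw":60},{"delta_pos":[0,5,0],"rot":[0,0,0],"jaw":60},{"delta_pos":[0,0,0],"rot":[0,0,0],"jaw":60},{"delta_pos":[0,0,0],"rot":[0,0,0],"jaw":60}]'; python3 - <<'E'
from h import *
snap('wrist','w2.png');s=arm.read_state();print(s['position'],s['contact_force'])
E
```

```text
clock: 4.43
position: [648.3, 218.5, 58.3]
ee_rot: [0.582, 0.403, -0.401, -0.582]
contact_force: [-0.0, 0.2, 0.7]
gripper_width: 60.5
[648.43474883 218.4460109   58.57344357] [-0.03524812  1.06290925  0.59416683]
```

View pics/w2.png

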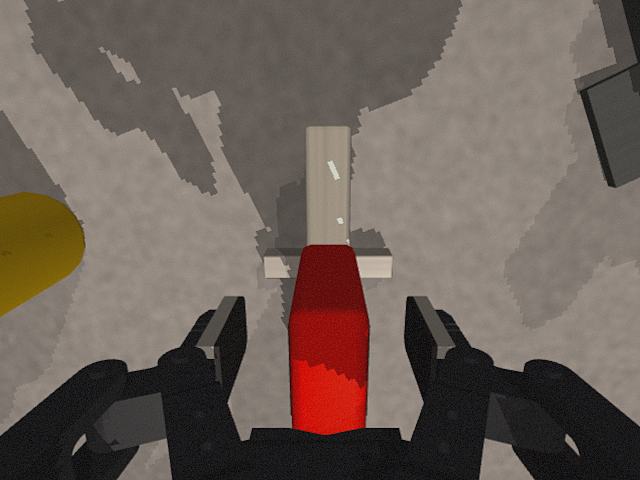

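The handle sits centred between the pads (column 328) and square to them. I'll close and lift.

```bash
python3 -m creep '[{"delta_pos":[0,0,0],"rot":[0,0,0],"jaw":5},{"delta_pos":[0,0,0],"rot":[0,0,0],"jaw":5},{"delta_pos":[0,0,0],"rot":[0,0,0],"jaw":5},{"delta_pos":[0,0,0],"rot":[0,0,0],"jaw":5},{"delta_pos":[0,0,0],"rot":[0,0,0],"jaw":5},{"delta_pos":[0,0,0],"rot":[0,0,0],"jaw":5},{"delta_pos":[0,0,0],"rot":[0,0,0],"jaw":5},{"delta_pos":[0,0,0],"rot":[0,0,0],"jaw":5},{"delta_pos":[0,0,0],"rot":[0,0,0],"jaw":5},{"delta_pos":[0,-4,0],"rot":[0,0,0],"jaw":5}]'; python3 - <<'E'
from h import *
s=arm.read_state();print(s['position'],s['ee_rot'],s['contact_force'],s['gripper_width'],s['joints'])
E
```

```text
clock: 5.32
position: [646.4, 217.3, 59.1]
ee_rot: [-0.582, -0.401, 0.402, 0.582]
contact_force: [-0.9, 0.2, -3.5]
gripper_width: 21.1
[646.36116955 217.29731063  59.13718003] [-0.58186299 -0.40064557  0.40207816  0.58245321] [-0.93741748  0.21018218 -3.54973278] 21.078501833732815 [ 0.56052151  0.6283476  -0.0377764  -0.00094816 -0.90673261 -0.92352853]
```

```bash
python3 -m creep '[{"delta_pos":[0,-30,0],"rot":[0,0,0],"jaw":5},{"delta_pos":[0,-30,0],"rot":[0,0,0],"jaw":5},{"delta_pos":[0,-30,0],"rot":[0,0,0],"jaw":5},{"delta_pos":[0,-30,0],"rot":[0,0,0],"jaw":5},{"delta_pos":[-28,0,-5],"rot":[0,0,0],"jaw":5},{"delta_pos":[-28,0,-5],"rot":[0,0,0],"jaw":5},{"delta_pos":[-28,0,-4],"rot":[0,0,0],"jaw":5},{"delta_pos":[-28,0,-4],"rot":[0,0,0],"jaw":5},{"delta_pos":[-28,0,-4],"rot":[0,0,0],"jaw":5},{"delta_pos":[-28,0,-4],"rot":[0,0,0],"jaw":5}]'
python3 -m creep '[{"delta_pos":[-28,0,-4],"rot":[0,0,0],"jaw":5},{"delta_pos":[-28,0,-4],"rot":[0,0,0],"jaw":5},{"delta_pos":[-28,0,-4],"rot":[0,0,0],"jaw":5},{"delta_pos":[-28,0,-4],"rot":[0,0,0],"jaw":5},{"delta_pos":[-28,0,-4],"rot":[0,0,0],"jaw":5},{"delta_pos":[-28,0,-4],"rot":[0,0,0],"jaw":5},{"delta_pos":[-28,0,-5],"rot":[0,0,0],"jaw":5},{"delta_pos":[-28,0,-5],"rot":[0,0,0],"jaw":5},{"delta_pos":[0,0,0],"rot":[0,-0.112,0],"jaw":5},{"delta_pos":[0,0,0],"rot":[0,-0.112,0],"jaw":5}]'
python3 -m creep '[{"delta_pos":[0,0,0],"rot":[0,-0.112,0],"jaw":5},{"delta_pos":[0,0,0],"rot":[0,-0.112,0],"jaw":5},{"delta_pos":[0,0,0],"rot":[0,-0.111,0],"jaw":5},{"delta_pos":[0,25,0],"rot":[0,0,0],"jaw":5},{"delta_pos":[0,25,0],"rot":[0,0,0],"jaw":5},{"delta_pos":[0,0,0],"rot":[0,0,0],"jaw":5},{"delta_pos":[0,0,0],"rot":[0,0,0],"jaw":5},{"delta_pos":[0,0,0],"rot":[0,0,0],"jaw":5},{"delta_pos":[0,0,0],"rot":[0,0,0],"jaw":5},{"delta_pos":[0,0,0],"rot":[0,0,0],"jaw":5}]'
cat > go.py <<'E'
from h import *
import sys
def st(): 
  s=arm.read_state();M=Ro.from_quat(s['ee_rot']).as_matrix()
  print(round(s['clock'],2),s['position'].round(1),'zyaw',np.degrees(np.arctan2(M[1,2],M[0,2])).round(2),'tilt',M[2].round(3),'F',s['contact_force'].round(1),'T',s['wrist_torque'].round(2),round(s['gripper_width'],1))
  C=np.array([566,-171.]);d=s['position'][:2]-C;a=np.radians(11.35);print('tray uv',(d@[np.cos(a),np.sin(a)]).round(1),(d@[-np.sin(a),np.cos(a)]).round(1))
st()
if len(sys.argv)>1: snap('wrist',sys.argv[1])
E
python3 go.py w3.png
```

```text
clock: 6.15
position: [610.3, 49.8, 178.5]
ee_rot: [-0.582, -0.4, 0.402, 0.583]
contact_force: [0.4, -0.8, -3.4]
gripper_width: 21.1
clock: 6.98
position: [562.4, -171.8, 178.5]
ee_rot: [-0.532, -0.464, 0.465, 0.534]
contact_force: [0.2, -0.5, -2.7]
gripper_width: 21.2
clock: 7.82
position: [565.0, -170.3, 131.8]
ee_rot: [0.449, 0.547, -0.546, -0.448]
contact_force: [0.6, 0.2, -3.2]
gripper_width: 21.2
7.82 [ 565.  -170.3  131.8] zyaw -168.76 tilt [-0.001 -1.    -0.003] F [ 0.6  0.2 -3.2] T [ 0.   -0.02 -0.08] 21.2
tray uv -0.8 0.9
```

View pics/w3.png

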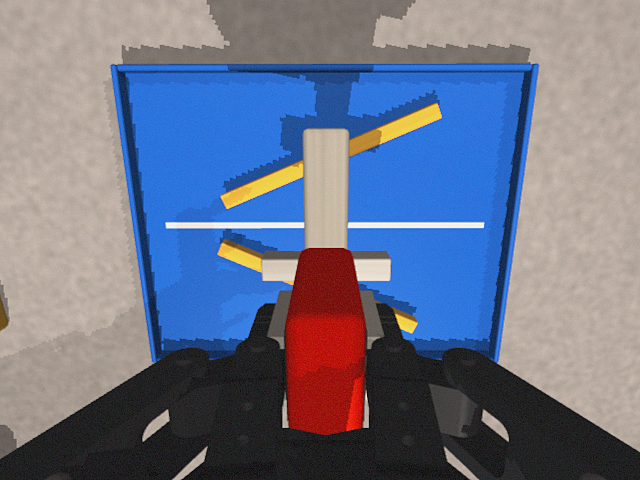

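Wrist view over the tray: the white line is at row 225 and level, the rake bar's end edge is at (326,128), and the bars pass on either side. Next I check the rake's lateral offset from the line.

```bash
python3 - <<'E'
from h import *
im=cv2.cvtColor(cv2.imread('pics/w3.png'),cv2.COLOR_BGR2HSV)
def fit(m,z):
  w=np.array([ray('wrist',p,z)[:2] for p in np.argwhere(m)[:,::-1]]);r=cv2.minAreaRect(w.astype(np.float32));c=w.mean(0);v=np.linalg.svd(w-c,full_matrices=False)[2][0]
  return np.round(r[0],1),np.round(r[1],1),round((np.degrees(np.arctan2(v[1],v[0]))+90)%180-90,2)
reg=np.zeros(im.shape[:2],bool);reg[215:235,155:500]=1
c,sz,a=fit(reg&(im[...,1]<90)&(im[...,2]>150),4);print('line',c,sz,a)
A=np.radians(a);u=np.array([np.cos(A),np.sin(A)]);v=np.array([-u[1],u[0]])
tcp=np.array([565,-170.3]);print('tcp rel line uv',(tcp-c)@u,(tcp-c)@v)
tip=131.8-58.5
for px,z in(((326,128),tip+42),((304,128),tip+42),((348,128),tip+42)):
  d=ray('wrist',px,z)[:2];print('bar end',(d-c)@u,(d-c)@v,'rel tcp',(d-tcp)@u,(d-tcp)@v)
yl=(im[...,0]>12)&(im[...,0]<32)&(im[...,1]>130)&(im[...,2]>90)
for rs in(slice(95,212),slice(238,335)):
  q=np.zeros_like(reg);q[rs,150:470]=1
  cc,sz,a2=fit(q&yl,14 if 0 else 13);print('bar',cc,sz,a2-a,(cc-c)@u,(cc-c)@v)
g=[(115,68),(536,68)]
for p in g:
  d=ray('wrist',p,16)[:2];print('corner uv',(d-c)@u,(d-c)@v)
E
```

```text
line [ 566.7 -172.3] [220.2  13.6] 11.29
tcp rel line uv -1.275553049101584 2.294115171243111
bar end -1.381646600499892 -66.78994706846223 rel tcp -0.10609355139830674 -69.08406223970533
bar end 6.986161465678458 -66.79495034011212 rel tcp 8.261714514780044 -69.08906551135523
bar end -9.74755715742208 -66.78494493136921 rel tcp -8.472004108320494 -69.07906010261232
bar [ 573.5 -218.6] [148.9   9.9] 22.75 -2.395969986244165 -46.73531135902504
bar [ 560.7 -129.7] [ 12.4 149.1] -23.49 2.456121591033582 42.95029064779493
corner uv 124.08431782333322 -99.26344525752543
corner uv -125.97273904647967 -99.04224687196314
```

```bash
python3 -m creep '[{"delta_pos":[-2,0,0],"rot":[0,0,0],"jaw":5},{"delta_pos":[0,15,0],"rot":[0,0,0],"jaw":5},{"delta_pos":[0,15,0],"rot":[0,0,0],"jaw":5},{"delta_pos":[0,15,0],"rot":[0,0,0],"jaw":5},{"delta_pos":[0,8,0],"rot":[0,0,0],"jaw":5},{"delta_pos":[0,5,0],"rot":[0,0,0],"jaw":5},{"delta_pos":[0,4,0],"rot":[0,0,0],"jaw":5},{"delta_pos":[0,3,0],"rot":[0,0,0],"jaw":5},{"delta_pos":[0,0,0],"rot":[0,0,0],"jaw":5},{"delta_pos":[0,0,0],"rot":[0,0,0],"jaw":5}]'; python3 go.py w4.png; python3 - <<'E'
from h import *
a=snap('scene');b=snap('side')
o=np.hstack([cv2.resize(a[200:400,110:310],(400,400)),cv2.resize(b[230:480,230:480],(400,400))]);cv2.imwrite('pics/c1.png',o[:,:,::-1])
E
```

```text
clock: 8.7
position: [564.9, -172.2, 65.8]
ee_rot: [0.449, 0.547, -0.546, -0.448]
contact_force: [-0.5, 0.7, -4.4]
gripper_width: 21.2
8.7 [ 564.9 -172.2   65.8] zyaw -168.76 tilt [-0.    -1.    -0.001] F [-0.5  0.7 -4.4] T [-0.07  0.    0.01] 21.2
tray uv -1.3 -1.0
```

View pics/c1.png

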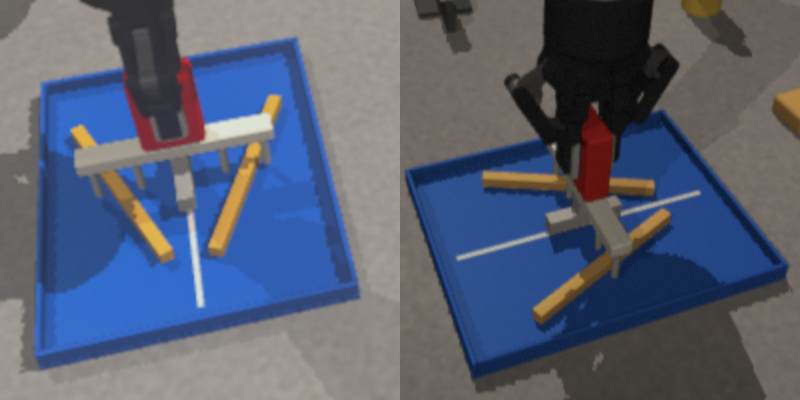

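Both bars are straddled, one in each outer gap, and the foot is clear. I'll comb with growing strokes.

```bash
python3 -m creep '[{"delta_pos":[0,0,-10],"rot":[0,0,0],"jaw":5},{"delta_pos":[0,0,-10],"rot":[0,0,0],"jaw":5},{"delta_pos":[0,0,-10],"rot":[0,0,0],"jaw":5},{"delta_pos":[0,0,10],"rot":[0,0,0],"jaw":5},{"delta_pos":[0,0,10],"rot":[0,0,0],"jaw":5},{"delta_pos":[0,0,10],"rot":[0,0,0],"jaw":5},{"delta_pos":[0,0,10],"rot":[0,0,0],"jaw":5},{"delta_pos":[0,0,10],"rot":[0,0,0],"jaw":5},{"delta_pos":[0,0,10],"rot":[0,0,0],"jaw":5},{"delta_pos":[0,0,0],"rot":[0,0,0],"jaw":5}]'; python3 go.py
python3 -m creep '[{"delta_pos":[0,0,-10],"rot":[0,0,0],"jaw":5},{"delta_pos":[0,0,-10],"rot":[0,0,0],"jaw":5},{"delta_pos":[0,0,-10],"rot":[0,0,0],"jaw":5},{"delta_pos":[0,0,-10],"rot":[0,0,0],"jaw":5},{"delta_pos":[0,0,-10],"rot":[0,0,0],"jaw":5},{"delta_pos":[0,0,-10],"rot":[0,0,0],"jaw":5},{"delta_pos":[0,0,-10],"rot":[0,0,0],"jaw":5},{"delta_pos":[0,0,-10],"rot":[0,0,0],"jaw":5},{"delta_pos":[0,0,0],"rot":[0,0,0],"jaw":5},{"delta_pos":[0,0,0],"rot":[0,0,0],"jaw":5}]'; python3 go.py
cat > bars.py <<'E'
from h import *
A=np.radians(11.33);u=np.array([np.cos(A),np.sin(A)]);v=np.array([-u[1],u[0]])
for cn,C in(('scene',[565,-172.4]),('side',[567,-169.4])):
  hsv=cv2.cvtColor(snap(cn),cv2.COLOR_RGB2HSV);C=np.array(C)
  q=np.array([proj(cn,[*(C+a*u+b*v),4]) for a,b in((-124,-100),(124,-100),(124,100),(-124,100))]).astype(np.int32)
  hm=cv2.fillConvexPoly(np.zeros(hsv.shape[:2],np.uint8),q,1)
  for sgn in(1,-1):
    m=(hsv[...,0]>8)&(hsv[...,0]<28)&(hsv[...,1]>120)&(hsv[...,2]>60)&(hm>0)
    w=np.array([ray(cn,p,9)[:2] for p in np.argwhere(m)[:,::-1]])-C
    p=np.c_[w@u,w@v];p=p[(p[:,1]*sgn>3)]
    c,d,_=[*cv2.minAreaRect(p.astype(np.float32))]
    vv=np.linalg.svd(p-p.mean(0),full_matrices=False)[2][0]
    print(cn,'A' if sgn>0 else 'B',len(p),'centre uv',np.round(c,1),np.round(d,0),'ang',round((np.degrees(np.arctan2(vv[1],vv[0]))+90)%180-90,1))
E
python3 bars.py
```

```text
clock: 9.68
position: [532.1, -178.4, 65.4]
ee_rot: [-0.448, -0.546, 0.547, 0.45]
contact_force: [-0.4, 0.2, -3.2]
gripper_width: 21.3
9.68 [ 532.1 -178.4   65.4] zyaw -168.85 tilt [ 0.001 -1.     0.002] F [-0.4  0.2 -3.2] T [0.05 0.04 0.06] 21.3
tray uv -34.7 -0.6
clock: 10.52
position: [614.2, -162.2, 65.1]
ee_rot: [0.449, 0.547, -0.547, -0.449]
contact_force: [0.6, -0.5, -3.4]
gripper_width: 21.3
10.52 [ 614.2 -162.2   65.1] zyaw -168.75 tilt [ 0. -1. -0.] F [ 0.6 -0.5 -3.4] T [-0.03  0.07  0.01] 21.3
tray uv 49.0 -0.8
scene A 424 centre uv [ 3.9 46.4] [ 10. 154.] ang -10.9
scene B 403 centre uv [ -1.6 -48.2] [155.   9.] ang 9.9
side A 690 centre uv [-6.6 48.4] [ 16. 125.] ang -10.8
side B 930 centre uv [-10.6 -49.7] [133.  14.] ang 10.0
```

```bash
python3 -m creep '[{"delta_pos":[0,0,13],"rot":[0,0,0],"jaw":5},{"delta_pos":[0,0,13],"rot":[0,0,0],"jaw":5},{"delta_pos":[0,0,13],"rot":[0,0,0],"jaw":5},{"delta_pos":[0,0,13],"rot":[0,0,0],"jaw":5},{"delta_pos":[0,0,13],"rot":[0,0,0],"jaw":5},{"delta_pos":[0,0,13],"rot":[0,0,0],"jaw":5},{"delta_pos":[0,0,13],"rot":[0,0,0],"jaw":5},{"delta_pos":[0,0,13],"rot":[0,0,0],"jaw":5},{"delta_pos":[0,0,12],"rot":[0,0,0],"jaw":5},{"delta_pos":[0,0,0],"rot":[0,0,0],"jaw":5}]'; python3 go.py
python3 -m creep '[{"delta_pos":[0,0,-15],"rot":[0,0,0],"jaw":5},{"delta_pos":[0,0,-15],"rot":[0,0,0],"jaw":5},{"delta_pos":[0,0,-15],"rot":[0,0,0],"jaw":5},{"delta_pos":[0,0,-15],"rot":[0,0,0],"jaw":5},{"delta_pos":[0,0,-15],"rot":[0,0,0],"jaw":5},{"delta_pos":[0,0,-15],"rot":[0,0,0],"jaw":5},{"delta_pos":[0,0,-15],"rot":[0,0,0],"jaw":5},{"delta_pos":[0,0,-15],"rot":[0,0,0],"jaw":5},{"delta_pos":[0,0,-14],"rot":[0,0,0],"jaw":5},{"delta_pos":[0,0,0],"rot":[0,0,0],"jaw":5}]'; python3 go.py; python3 bars.py
```

```text
clock: 11.45
position: [496.8, -185.3, 65.6]
ee_rot: [-0.448, -0.546, 0.546, 0.45]
contact_force: [0.0, 0.2, -3.4]
gripper_width: 21.6
11.45 [ 496.8 -185.3   65.6] zyaw -168.86 tilt [ 0.001 -1.     0.002] F [ 0.   0.2 -3.4] T [0.02 0.05 0.01] 21.6
tray uv -70.7 -0.4
clock: 12.28
position: [634.3, -158.5, 65.4]
ee_rot: [0.449, 0.547, -0.546, -0.447]
contact_force: [0.4, -0.9, -2.3]
gripper_width: 21.5
12.28 [ 634.3 -158.5   65.4] zyaw -168.7 tilt [-0.001 -1.    -0.003] F [ 0.4 -0.9 -2.3] T [-0.02 -0.1  -0.04] 21.5
tray uv 69.4 -1.2
scene A 407 centre uv [ 2.2 43.7] [ 10. 155.] ang -5.4
scene B 419 centre uv [ -4.  -45.8] [155.  10.] ang 5.0
side A 805 centre uv [ 1.6 43.7] [ 16. 147.] ang -5.5
side B 1061 centre uv [ -3. -46.] [152.  15.] ang 5.2
```

The bars are down to ±5°, which is the play of a 24 mm gap. I'll take out the rest with small sideways offsets at the stroke's end.

```bash
python3 -m creep '[{"delta_pos":[3.5,0,0],"rot":[0,0,0],"jaw":5},{"delta_pos":[3.5,0,0],"rot":[0,0,0],"jaw":5},{"delta_pos":[0,0,0],"rot":[0,0,0],"jaw":5},{"delta_pos":[-3.5,0,0],"rot":[0,0,0],"jaw":5},{"delta_pos":[-3.5,0,0],"rot":[0,0,0],"jaw":5},{"delta_pos":[-3,0,0],"rot":[0,0,0],"jaw":5},{"delta_pos":[-3,0,0],"rot":[0,0,0],"jaw":5},{"delta_pos":[0,0,0],"rot":[0,0,0],"jaw":5},{"delta_pos":[3.5,0,0],"rot":[0,0,0],"jaw":5},{"delta_pos":[3.5,0,0],"rot":[0,0,0],"jaw":5}]'; python3 go.py;python3 bars.py
```

```text
clock: 13.22
position: [630.8, -158.0, 65.2]
ee_rot: [-0.449, -0.546, 0.546, 0.449]
contact_force: [-0.5, -0.3, -3.3]
gripper_width: 21.3
13.22 [ 630.8 -158.    65.2] zyaw -168.81 tilt [ 0. -1.  0.] F [-0.5 -0.3 -3.3] T [ 0.04  0.05 -0.02] 21.3
tray uv 66.1 0.0
scene A 383 centre uv [ 1.7 46.2] [  9. 155.] ang -1.6
scene B 444 centre uv [ -4.2 -47.8] [155.  10.] ang 1.6
side A 799 centre uv [-0.4 46.3] [ 16. 145.] ang -1.5
side B 1078 centre uv [ -3.1 -47.8] [152.  15.] ang 1.8
```

```bash
python3 -m creep '[{"delta_pos":[0,0,15],"rot":[0,0,0],"jaw":5},{"delta_pos":[0,0,15],"rot":[0,0,0],"jaw":5},{"delta_pos":[0,0,15],"rot":[0,0,0],"jaw":5},{"delta_pos":[0,0,15],"rot":[0,0,0],"jaw":5},{"delta_pos":[0,0,15],"rot":[0,0,0],"jaw":5},{"delta_pos":[0,0,15],"rot":[0,0,0],"jaw":5},{"delta_pos":[0,0,15],"rot":[0,0,0],"jaw":5},{"delta_pos":[0,0,15],"rot":[0,0,0],"jaw":5},{"delta_pos":[0,0,15],"rot":[0,0,0],"jaw":5},{"delta_pos":[0,0,0],"rot":[0,0,0],"jaw":5}]'; python3 go.py
python3 -m creep '[{"delta_pos":[-3.2,0,0],"rot":[0,0,0],"jaw":5},{"delta_pos":[-3.2,0,0],"rot":[0,0,0],"jaw":5},{"delta_pos":[0,0,0],"rot":[0,0,0],"jaw":5},{"delta_pos":[3.2,0,0],"rot":[0,0,0],"jaw":5},{"delta_pos":[3.2,0,0],"rot":[0,0,0],"jaw":5},{"delta_pos":[2.5,0,0],"rot":[0,0,0],"jaw":5},{"delta_pos":[2.5,0,0],"rot":[0,0,0],"jaw":5},{"delta_pos":[0,0,0],"rot":[0,0,0],"jaw":5},{"delta_pos":[-2.5,0,0],"rot":[0,0,0],"jaw":5},{"delta_pos":[-2.5,0,0],"rot":[0,0,0],"jaw":5}]'; python3 go.py;python3 bars.py
```

```text
clock: 14.15
position: [495.2, -184.2, 65.3]
ee_rot: [-0.448, -0.546, 0.547, 0.45]
contact_force: [-0.2, -0.4, -4.4]
gripper_width: 21.3
14.15 [ 495.2 -184.2   65.3] zyaw -168.84 tilt [ 0.001 -1.     0.003] F [-0.2 -0.4 -4.4] T [ 0.04  0.11 -0.02] 21.3
tray uv -72.1 1.0
clock: 14.98
position: [498.7, -184.2, 65.4]
ee_rot: [0.449, 0.547, -0.547, -0.448]
contact_force: [-1.0, -0.5, -3.3]
gripper_width: 21.2
14.98 [ 498.7 -184.2   65.4] zyaw -168.74 tilt [-0. -1. -0.] F [-1.  -0.5 -3.3] T [-0.03 -0.02 -0.02] 21.2
tray uv -68.6 0.3
scene A 459 centre uv [-0.1 45.2] [151.   9.] ang 0.0
scene B 507 centre uv [ -4.6 -46.5] [ 10. 154.] ang -0.3
side A 616 centre uv [ 2.9 46.1] [ 18. 151.] ang 0.7
side B 977 centre uv [ -3.2 -46.6] [ 15. 152.] ang 0.2
```

Both bars are now within 1° of the line, at about v = ±46 mm. I'll lift straight out and carry the rake back to its clear spot.

```bash
python3 -m creep '[{"delta_pos":[0,-5,0],"rot":[0,0,0],"jaw":5},{"delta_pos":[0,-10,0],"rot":[0,0,0],"jaw":5},{"delta_pos":[0,-15,0],"rot":[0,0,0],"jaw":5},{"delta_pos":[0,-30,0],"rot":[0,0,0],"jaw":5},{"delta_pos":[0,-30,0],"rot":[0,0,0],"jaw":5},{"delta_pos":[0,-30,0],"rot":[0,0,0],"jaw":5},{"delta_pos":[26,0,-16],"rot":[0,0,0],"jaw":5},{"delta_pos":[26,0,-16],"rot":[0,0,0],"jaw":5},{"delta_pos":[26,0,-16],"rot":[0,0,0],"jaw":5},{"delta_pos":[26,0,-16],"rot":[0,0,0],"jaw":5}]'
python3 -m creep '[{"delta_pos":[26,0,-16],"rot":[0,0,0],"jaw":5},{"delta_pos":[26,0,-16],"rot":[0,0,0],"jaw":5},{"delta_pos":[26,0,-16],"rot":[0,0,0],"jaw":5},{"delta_pos":[26,0,-16],"rot":[0,0,0],"jaw":5},{"delta_pos":[26,0,-16],"rot":[0,0,0],"jaw":5},{"delta_pos":[26,0,-16],"rot":[0,0,0],"jaw":5},{"delta_pos":[26,0,-16],"rot":[0,0,0],"jaw":5},{"delta_pos":[26,0,-16],"rot":[0,0,0],"jaw":5},{"delta_pos":[26,0,-16],"rot":[0,0,0],"jaw":5},{"delta_pos":[26,0,-16],"rot":[0,0,0],"jaw":5}]'
python3 -m creep '[{"delta_pos":[0,0,0],"rot":[0,0.112,0],"jaw":5},{"delta_pos":[0,0,0],"rot":[0,0.112,0],"jaw":5},{"delta_pos":[0,0,0],"rot":[0,0.112,0],"jaw":5},{"delta_pos":[0,0,0],"rot":[0,0.112,0],"jaw":5},{"delta_pos":[0,0,0],"rot":[0,0.11,0],"jaw":5},{"delta_pos":[0,25,0],"rot":[0,0,0],"jaw":5},{"delta_pos":[0,25,0],"rot":[0,0,0],"jaw":5},{"delta_pos":[0,25,0],"rot":[0,0,0],"jaw":5},{"delta_pos":[0,0,0],"rot":[0,0,0],"jaw":5},{"delta_pos":[0,0,0],"rot":[0,0,0],"jaw":5}]'; python3 go.py; python3 bars.py
```

```text
clock: 15.92
position: [541.3, -68.7, 186.8]
ee_rot: [0.449, 0.547, -0.546, -0.448]
contact_force: [0.2, -0.1, -4.0]
gripper_width: 21.2
clock: 16.75
position: [647.5, 217.8, 186.3]
ee_rot: [0.449, 0.547, -0.546, -0.449]
contact_force: [0.2, 0.0, -3.8]
gripper_width: 21.6
clock: 17.58
position: [646.7, 215.8, 109.6]
ee_rot: [0.582, 0.401, -0.403, -0.582]
contact_force: [-0.8, -0.7, -2.6]
gripper_width: 21.4
17.58 [646.7 215.8 109.6] zyaw 159.27 tilt [-0.003 -1.     0.002] F [-0.8 -0.7 -2.6] T [-0.03 -0.13 -0.04] 21.4
tray uv 155.3 363.4
scene A 448 centre uv [ 2.1 45.3] [  9. 155.] ang -0.1
scene B 544 centre uv [ -6.4 -46.5] [ 10. 151.] ang -0.4
side A 840 centre uv [ 2.7 45.2] [152.  16.] ang 0.2
side B 1083 centre uv [ -2.8 -46.6] [ 14. 151.] ang -0.4
```

```bash
python3 -m creep '[{"delta_pos":[0,12,0],"rot":[0,0,0],"jaw":5},{"delta_pos":[0,12,0],"rot":[0,0,0],"jaw":5},{"delta_pos":[0,10,0],"rot":[0,0,0],"jaw":5},{"delta_pos":[0,8,0],"rot":[0,0,0],"jaw":5},{"delta_pos":[0,5,0],"rot":[0,0,0],"jaw":5},{"delta_pos":[0,2,0],"rot":[0,0,0],"jaw":5},{"delta_pos":[0,0,0],"rot":[0,0,0],"jaw":5},{"delta_pos":[0,0,0],"rot":[0,0,0],"jaw":5},{"delta_pos":[0,0,0],"rot":[0,0,0],"jaw":5},{"delta_pos":[0,0,0],"rot":[0,0,0],"jaw":5}]'; python3 go.py
```

```text
clock: 18.52
position: [647.8, 216.6, 62.0]
ee_rot: [0.582, 0.402, -0.401, -0.582]
contact_force: [-0.4, 0.2, -3.6]
gripper_width: 21.8
18.52 [647.8 216.6  62. ] zyaw 159.26 tilt [ 0.001 -1.    -0.001] F [-0.4  0.2 -3.6] T [0.01 0.   0.01] 21.8
tray uv 156.5 363.9
```

```bash
python3 -m creep '[{"delta_pos":[0,0.7,0],"rot":[0,0,0],"jaw":5},{"delta_pos":[0,0.7,0],"rot":[0,0,0],"jaw":5},{"delta_pos":[0,0.6,0],"rot":[0,0,0],"jaw":5},{"delta_pos":[0,0.5,0],"rot":[0,0,0],"jaw":5},{"delta_pos":[0,0.5,0],"rot":[0,0,0],"jaw":5},{"delta_pos":[0,0,0],"rot":[0,0,0],"jaw":5},{"delta_pos":[0,0,0],"rot":[0,0,0],"jaw":5},{"delta_pos":[0,0,0],"rot":[0,0,0],"jaw":5},{"delta_pos":[0,0,0],"rot":[0,0,0],"jaw":5},{"delta_pos":[0,0,0],"rot":[0,0,0],"jaw":5}]'; python3 go.py
```

```text
clock: 19.35
position: [647.4, 216.4, 58.4]
ee_rot: [0.582, 0.402, -0.402, -0.582]
contact_force: [0.1, -0.4, -3.1]
gripper_width: 21.4
19.35 [647.4 216.4  58.4] zyaw 159.26 tilt [ 0. -1. -0.] F [ 0.1 -0.4 -3.1] T [0.02 0.03 0.01] 21.4
tray uv 156.1 363.8
```

No contact yet. I'll keep easing down.

```bash
python3 -m creep '[{"delta_pos":[0,0.3,0],"rot":[0,0,0],"jaw":5},{"delta_pos":[0,0.3,0],"rot":[0,0,0],"jaw":5},{"delta_pos":[0,0.3,0],"rot":[0,0,0],"jaw":5},{"delta_pos":[0,0.3,0],"rot":[0,0,0],"jaw":5},{"delta_pos":[0,0,0],"rot":[0,0,0],"jaw":5},{"delta_pos":[0,0,0],"rot":[0,0,0],"jaw":5},{"delta_pos":[0,0,0],"rot":[0,0,0],"jaw":5},{"delta_pos":[0,0,0],"rot":[0,0,0],"jaw":5},{"delta_pos":[0,0,0],"rot":[0,0,0],"jaw":5},{"delta_pos":[0,0,0],"rot":[0,0,0],"jaw":5}]'; python3 go.py
```

```text
clock: 20.18
position: [647.4, 216.4, 57.3]
ee_rot: [0.582, 0.402, -0.402, -0.582]
contact_force: [-1.2, -0.1, -1.2]
gripper_width: 21.3
20.18 [647.4 216.4  57.3] zyaw 159.26 tilt [ 0. -1. -0.] F [-1.2 -0.1 -1.2] T [-0.02  0.35 -0.  ] 21.3
tray uv 156.1 363.8
```

Contact has begun: the load is off the wrist. I'll go down a touch more, then open.

```bash
python3 -m creep '[{"delta_pos":[0,0.3,0],"rot":[0,0,0],"jaw":5},{"delta_pos":[0,0,0],"rot":[0,0,0],"jaw":5},{"delta_pos":[0,0,0],"rot":[0,0,0],"jaw":60},{"delta_pos":[0,0,0],"rot":[0,0,0],"jaw":60},{"delta_pos":[0,0,0],"rot":[0,0,0],"jaw":60},{"delta_pos":[0,0,0],"rot":[0,0,0],"jaw":60},{"delta_pos":[0,0,0],"rot":[0,0,0],"jaw":60},{"delta_pos":[0,0,0],"rot":[0,0,0],"jaw":60},{"delta_pos":[0,0,0],"rot":[0,0,0],"jaw":60},{"delta_pos":[0,0,0],"rot":[0,0,0],"jaw":60}]'; python3 go.py
python3 -m creep '[{"delta_pos":[0,-10,0],"rot":[0,0,0],"jaw":60},{"delta_pos":[0,-15,0],"rot":[0,0,0],"jaw":60},{"delta_pos":[0,-25,0],"rot":[0,0,0],"jaw":60},{"delta_pos":[0,-30,0],"rot":[0,0,0],"jaw":60},{"delta_pos":[0,-30,0],"rot":[0,0,0],"jaw":60},{"delta_pos":[0,-30,0],"rot":[0,0,0],"jaw":60},{"delta_pos":[0,0,0],"rot":[0,0,0],"jaw":60},{"delta_pos":[0,0,0],"rot":[0,0,0],"jaw":60},{"delta_pos":[0,0,0],"rot":[0,0,0],"jaw":60},{"delta_pos":[0,0,0],"rot":[0,0,0],"jaw":60}]'; python3 go.py; python3 bars.py; python3 - <<'E'
from h import *
a=snap('scene');b=snap('side')
o=np.hstack([cv2.resize(a[180:400,110:550],(440,220)),cv2.resize(b[130:480,230:480],(250,350))[:220]*0]);o=np.zeros((600,800,3),np.uint8)
o[:300,:600]=cv2.resize(a[180:400,110:550],(600,300));o[300:,:450]=cv2.resize(b[150:480,230:478],(450,300+0))[:300];cv2.imwrite('pics/fin.png',o[:,:,::-1])
E
```

```text
clock: 21.02
position: [647.4, 216.4, 56.8]
ee_rot: [0.582, 0.402, -0.402, -0.582]
contact_force: [-0.2, 0.3, 0.4]
gripper_width: 59.6
21.02 [647.4 216.4  56.8] zyaw 159.26 tilt [ 0. -1. -0.] F [-0.2  0.3  0.4] T [-0.   -0.03 -0.02] 59.6
tray uv 156.1 363.8
clock: 21.85
position: [646.7, 216.1, 195.7]
ee_rot: [-0.582, -0.401, 0.403, 0.582]
contact_force: [-0.2, 1.3, -0.4]
gripper_width: 59.9
21.85 [646.7 216.1 195.7] zyaw 159.25 tilt [-0.002 -1.     0.002] F [-0.2  1.3 -0.4] T [-0.05 -0.06 -0.01] 59.9
tray uv 155.3 363.6
scene A 435 centre uv [ 2.1 45.4] [  9. 155.] ang -0.1
scene B 551 centre uv [ -4.6 -46.5] [ 10. 154.] ang -0.3
side A 841 centre uv [ 2.7 45.1] [152.  16.] ang 0.2
side B 1095 centre uv [ -3.2 -46.5] [ 15. 152.] ang -0.4
```

View pics/fin.png

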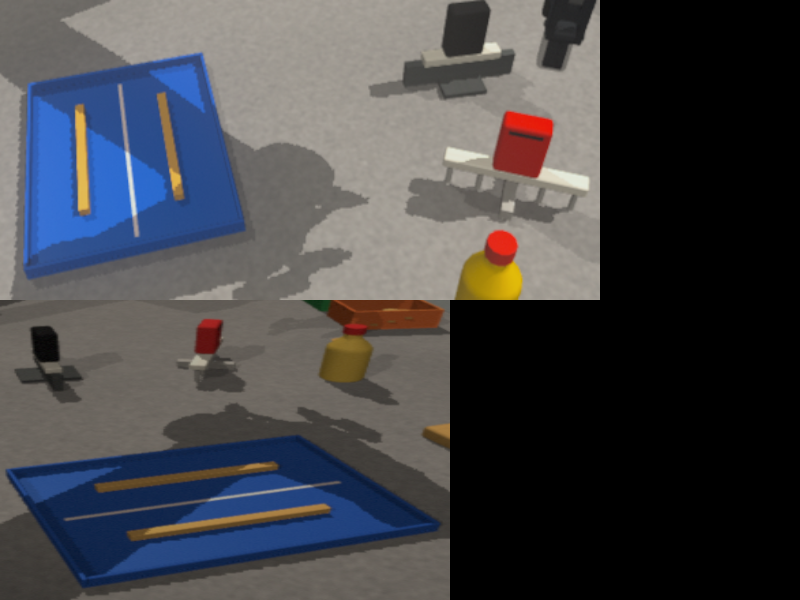

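The final picture shows the two bars parallel to the white line, one on each side of it. The rake stands upright on the bench at about (525,150), clear of the tray and with the gripper off it.

```bash
python3 -c "
from bench import arm
print(arm.job_done())"
```

```text
the job is handed in; nothing more can be done
None
```

The job is done and handed in at about 22 s of the 58 s allowed. Both bars lie parallel to the white line, and the rake stands upright on the bench with the gripper off it.

- **How it went:** I took the rake by its handle and set its tines down with one bar in each outer gap. Combing to and fro brought the bars from about ±23° down to ±5°, the play of the 24 mm gaps. Small sideways offsets at the stroke ends took out the rest. I then lifted the rake out and stood it back where it first stood.
- **Bars, last check:** scene and side cameras both put them within 0.4° of the line, about 45 and 46.5 mm either side of it. The pads stayed on the handle, about 45 mm above the bars.
- **Rake, last check:** the final picture shows it upright and clear of the tray, with the gripper open about 195 mm above the bench. The force readings I took never passed about 5 N.
- **What disagreed:** the two cameras differ by 2–4 mm in absolute position. The rake's tips touched the bench about 1 mm lower than I expected from the grasp, so I eased it down until contact before letting go.

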